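# Pack the primed lifting lugs from the drying rack

## Robot

A 6-joint arm with a two-finger parallel gripper is mounted at the origin on the work surface. World frame = base frame: x ahead of the robot, y to its left, z up, the work surface at z = 0. Lengths are in m, angles in rad, forces in N, time in s.
With the tool pointing down it reaches from about 0.275 to 1 m from the base axis. Payload 8.4 kg.
Tool frame: the origin (TCP) lies on the centre line of the jaws, within the pads' length; the fingertips stand 17 mm ahead of it and the grasp point (between the pads) lies 2 mm behind it (bot.tcp_to_tips is the y of the fingertips in the tool frame, in m); y points along the fingers, z is the direction in which the jaws open and shut, and the axes are right-handed (so a half turn about y gives the same grasp; the last joint's range is limited). The gripper opens to 85 mm and grips with 20 to 120 N. Pads are 22 mm wide; open, the fingers measure 114 mm over their backs; the gripper's body (76 mm by 85 mm) begins 54 mm behind the grasp point. The pads swing forward as they close: fully open they stand 13 mm farther back than shut.
Start: joints at [1.132, 0.353, 1.633, -0, 1.155, -0.002], TCP at [0.264, 0.566, 0.248] pointing down, gripper open.
Joint ranges: [-2.63, 2.63], [-0.92, 2.1], [0.06, 2.66], [-1.3, 4.44], [0, 2.69], [-3.02, 3.02]. Speed limits (rad/s): [2.22, 2.22, 2.79, 3.14, 3.14, 3.14].

## Interface

Orientations are given as a unit quaternion [x, y, z, w].
In Python, from workcell import bot, hand, kinematics, get_obs, vision, hand_in gives the robot as it stands. The module is installed in compiled form; this text tells all that it offers. Calls block until the motion is done:
- bot.reach(position, orientation): joint-space move of the TCP to a pose.
- bot.servo_line(position, ori=None, velocity=0.15): straight line of the TCP; ori=None keeps the orientation; velocity is the mean speed in m/s.
- bot.goto_joints(angles): joint-space move.
- hand.move_gripper(opening, strength=None): finger opening in m; strength is the grip in N (None keeps the last); returns when the fingers have stopped.
- bot.dwell(seconds).
- kinematics.solve_ik(position, orientation): joint angles nearest the present ones, or None.
- get_obs(): the state.
- vision.read_camera(name): name is "scene" or "top" or "wrist"; returns a dict with "frame" (480x640x3 uint8, red, green, blue), "intrinsics" (3x3 intrinsics, pixels), "dist" ([k1, k2, p1, p2, k3] as OpenCV has them; the pictures are not rectified), "view" (4x4, takes a point from world to camera coordinates). Camera axes: x right, y down, z forward; pixel columns grow to the right and rows downward; lengths in m; the calibration is good to about 2 mm. A picture is of the moment at which its call begins. There is no depth.
A pose or a line that the arm cannot do raises bot.IKError and nothing moves.
- hand_in(): hands the job in, once; it reports no verdict.
The state is a dict: "time_s": time; "joint_pos": joint angles; "joint_vel": joint speeds; "joint_efforts": joint torques, N m; "position": TCP position; "orientation": TCP orientation; "wrist_force": force on the tool from outside, world axes, zero at the start; "ft_torque": the same for the moment, N m; "gripper_width": finger opening in m.
Only numpy, scipy, OpenCV 4.12 (cv2) and the standard library are available. Lean on these libraries where they do the work, as an engineer would, in place of code of your own. Each camera call takes 0.05 s, during which the arm holds its last target. There are 200 camera calls.

## Task

The primer on the lifting lugs is dry: take the lid off the blue transit box and lay it flat on the bench, then unhook every lug from the drying rack - raise it, lean its head towards the bar and back it off over the barb - and stand each one upright, head up, in a groove of its own in the box. When all of them are in, put the lid back on the box, fully home. Do not drop the lugs, not even the last few centimetres into the box, and leave the rod can, clamp and brush where they are.

Things in the scene. Friction and masses are not known exactly. Their poses are not given: they have to be found in the camera images.
- rack: grey steel drying rack on the bench, fixed. Origin on the bench between its posts. A level 20 x 20 mm bar, 400 mm long, runs along its y axis at x = 0, centre 175 mm up; posts at y = +-190 mm, feet 8 mm high from x = -80 to 120 mm. Five barbed hooks of 8 mm round steel stick out along +x (away from the robot) at y = 150, 75, 0, -75, -150 mm, all alike. Nothing on it is higher than the hook ends.
- hook1 (a point): on the wire's centre line, 50 mm out from the bar's middle, 175 mm up, y = 150 mm of the rack; axes as the rack's. Centre line of every hook as (rack x, height) mm: level from (0, 175) to an elbow at (90, 175), sloping up to the end at (118, 213); from there the barb points back to the bar, its tip's centre at (99, 211); round ends, wire radius 4 mm
- hook2 (a point): as hook1, at y = 75 mm of the rack
- hook3 (a point): as hook1, at y = 0 of the rack. How a lug comes off any hook: upright, its 40 mm window is too low to pass the sloped barbed end; raised about 16 mm, slid out, leaned about 30 degrees with its head towards the bar, then drawn out and up along the slope so that the window's middle passes 21 mm above the wire's level at rack x = 97 mm, it clears slope and barb by about 5 mm
- hook4 (a point): as hook1, at y = -75 mm of the rack
- hook5 (a point): as hook1, at y = -150 mm of the rack
- lug1: lifting lug, flat steel plate in red-brown primer, about 0.4 kg: 8 mm thick (its x), 60 mm wide (y), 126 mm tall (z), top corners rounded. Origin: middle of its bottom edge. A window 30 mm wide goes through from z = 46 to 86 mm; solid head 40 mm high above it. At first it hangs upright on hook1 (faces to bar and barb), within 6 mm of that point, the window's upper edge on the wire. May be absent
- lug2: lifting lug exactly as lug1, at first on hook2; may be absent
- lug3: lifting lug exactly as lug1, at first on hook3; may be absent
- lug4: lifting lug exactly as lug1, at first on hook4; may be absent
- lug5: lifting lug exactly as lug1, at first on hook5; may be absent
- box: blue steel transit box on the bench, fixed: 247 mm long (x), 78 wide (y), 148 high, walls 3 mm, open at the top under its lid. Origin: centre of its underside. Inside, wooden ridges across it leave five grooves 12 mm wide (in x), floor 8 mm above the underside, straight sides up to 50 mm, round ridge tops up to 66 mm
- groove1 (a point): middle of the floor of the groove at x = -90 mm of the box, 8 mm above its underside; axes as the box's. A groove runs along y and takes one lug standing upright on its bottom edge, head up, the lug's x along the box's x (either way round); its top is then 134 mm above the box's underside
- groove2 (a point): as groove1, at x = -45 mm of the box
- groove3 (a point): as groove1, at x = 0 mm of the box
- groove4 (a point): as groove1, at x = 45 mm of the box
- groove5 (a point): as groove1, at x = 90 mm of the box
- lid: loose lid of the box, about 0.45 kg: blue sheet 255 x 86 x 4 mm (x, y) over a wooden plug 233 x 64 x 8 mm that drops into the box mouth with 4 mm play. Origin: centre of the plug's underside, 140 mm above the box's origin when fully home, 0 when lying on the bench. Yellow handle bar along its x, 100 mm long, 12 mm wide (y), 12 mm high, its centre 42 mm above the origin, 24 mm free under it
- rodcan: bystander: copper-coloured can of filler rods, 72 mm across, 110 mm high, rods up to 205 mm; origin at the centre of its underside
- clamp: bystander: dark G-clamp lying flat, about 80 x 185 mm, 20 mm high; origin on the bench at the middle of its spine
- brush: bystander: brush lying flat, about 200 mm long along its x axis; origin on the bench near its middle
Not all that is in view belongs to the job. Leave any yellow look-alike of the lug1 alone.

How it is judged:
By the outcome, as a careful person would: the job done as asked, in the order asked, and still so for the second after the job is handed in, with the robot touching nothing.
Of lug1, lug2, lug3, lug4, lug5 only 3 to 5 are there at a start; the rules pass over those that are not, and their reading is None.
At some moment in a run one of lid may be knocked a few centimetres aside while the robot is not near it.
It also fails if it takes over 210 s, if anything falls off the work surface, if the arm or the gripper's body presses on something with over 40 N, if the wrist force passes 120 N, or if a joint passes its speed limit or range.

## Working session

There is one attempt and no reset: what is moved stays moved. The work goes in short steps, each a Python script; the robot and the scene stay as the last script left them, time stands still between calls to the robot, and variables do not carry over. Pictures are saved under pics/ and viewed, about 12 in all and at most 16, crops included, and the job is handed in when it is done.

```bash
mkdir -p pics; python3 - <<'E'
from workcell import *
import cv2
for n in ["scene","top"]:
    r=vision.read_camera(n); cv2.imwrite(f"pics/{n}0.png",r["frame"][:,:,::-1]); print(n,r["intrinsics"].tolist(),r["dist"],r["view"].round(4).tolist())
print(get_obs())
E
```

```text
scene [[515.1529874858994, 0.0, 318.00298332995357], [0.0, 515.1529874858994, 239.2997838167569], [0.0, 0.0, 1.0]] [-0.11131278  0.          0.          0.          0.        ] [[-0.5219, 0.853, -0.0099, 0.2856], [0.737, 0.445, -0.5088, -0.3749], [-0.4296, -0.2728, -0.8608, 1.475], [0.0, 0.0, 0.0, 1.0]]
top [[462.1842560025825, 0.0, 316.9459631552265], [0.0, 462.1842560025825, 232.053392166677], [0.0, 0.0, 1.0]] [-0.11429181  0.          0.          0.          0.        ] [[-0.0295, -0.9995, -0.0106, 0.0227], [-0.9868, 0.0308, -0.159, 0.6092], [0.1593, 0.0058, -0.9872, 1.0029], [0.0, 0.0, 0.0, 1.0]]
{'time_s': 0.1, 'joint_pos': array([ 1.13159464e+00,  3.53630883e-01,  1.63405571e+00, -7.71960486e-06,
        1.15521570e+00, -2.41108100e-03]), 'joint_vel': array([ 2.19842521e-05, -1.17273261e-03, -2.48492228e-03, -6.62646155e-05,
        1.12395493e-03, -4.00369713e-04]), 'joint_efforts': array([ 1.39631691e-03, -6.06352472e+01, -3.42824078e+01,  1.66339605e-04,
        3.81437145e-03,  4.63456456e-05]), 'position': array([0.26422938, 0.56594495, 0.24760601]), 'orientation': array([ 0.69076286, -0.15330197,  0.15310402, -0.6898582 ]), 'wrist_force': array([ 0.54340597,  0.82339522, -0.56095667]), 'ft_torque': array([-0.02973691,  0.00232347, -0.00591009]), 'gripper_width': 0.08529805528464578}
```

View pics/scene0.png

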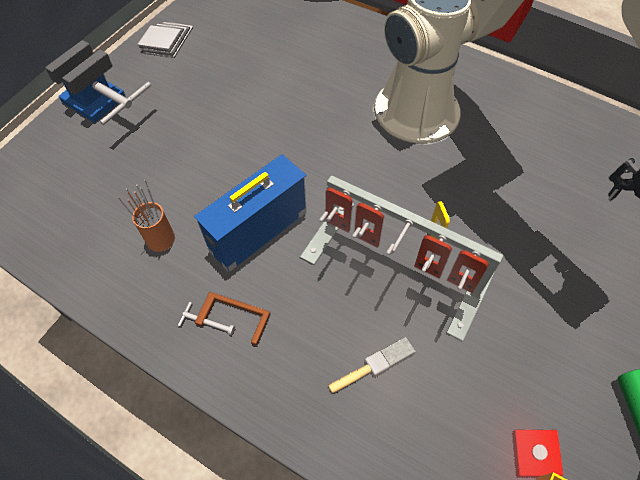

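View pics/top0.png

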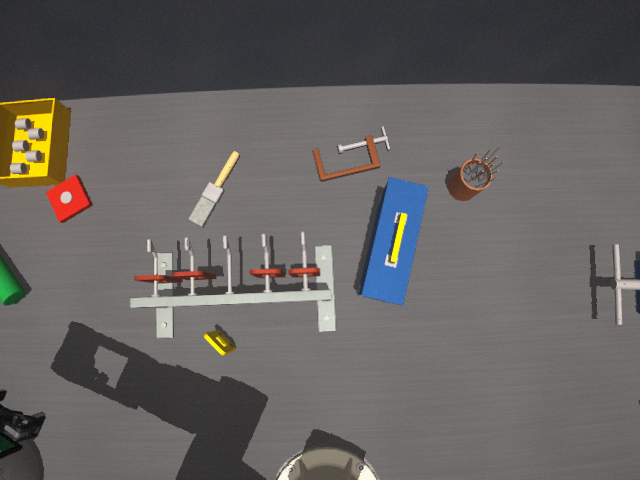

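Four lugs show (hook 3 is empty). The box with its lid is at top px (395,240), the rack bar runs from (131,302) to (330,295), and a yellow decoy is at (218,342). I'll measure the lid handle and box first.

```bash
cat > h.py <<'E'
from workcell import bot, hand, kinematics, get_obs, vision, hand_in
import numpy as np, cv2
from scipy.spatial.transform import Rotation as R
def rays(c,px):
    n=cv2.undistortPoints(np.array(px,float).reshape(-1,1,2),c["intrinsics"],c["dist"]).reshape(-1,2)
    V=c["view"]; d=np.c_[n,np.ones(len(n))]@V[:3,:3]; return -V[:3,:3].T@V[:3,3],d
def onplane(c,px,z):
    o,d=rays(c,px); return (o+d*((z-o[2])/d[:,2])[:,None])[:,:2]
def project(c,P):
    V=c["view"]; P=np.atleast_2d(P).astype(float)
    return cv2.projectPoints(P,cv2.Rodrigues(V[:3,:3])[0],V[:3,3],c["intrinsics"],c["dist"])[0].reshape(-1,2)
def cam(n,save=None):
    c=vision.read_camera(n); c["bgr"]=c["frame"][:,:,::-1].copy()
    if save: cv2.imwrite(f"pics/{save}.png",c["bgr"])
    return c
def blobs(c,lo,hi,amin=30):
    m=cv2.inRange(cv2.cvtColor(c["bgr"],cv2.COLOR_BGR2HSV),np.array(lo),np.array(hi))
    cs,_=cv2.findContours(m,cv2.RETR_EXTERNAL,cv2.CHAIN_APPROX_NONE)
    return sorted([k for k in cs if cv2.contourArea(k)>amin],key=cv2.contourArea,reverse=True)
def rect(c,k,z):
    "blob outline cast onto plane z: centre, long side, short side, yaw of long side"
    p=onplane(c,k.reshape(-1,2),z).astype(np.float32)
    (x,y),(w,h),a=cv2.minAreaRect(p*1000); 
    if w<h: w,h,a=h,w,a+90
    a=(np.deg2rad(a)+np.pi/2)%np.pi-np.pi/2
    return np.array([x,y])/1000,w,h,a
def quat(phi,lean=0.):
    """tool down, jaws opening along horizontal direction phi; lean tips the tool's back towards -phi"""
    z=np.array([np.cos(phi),np.sin(phi),0]); y=np.array([0,0,-1.]); x=np.cross(y,z)
    M=np.c_[x,y,z]; ax=np.cross([0,0,1.],z)
    return (R.from_rotvec(-ax*lean)*R.from_matrix(M)).as_quat()
def best(p,phi,lean=0.):
    "of phi and its half turn, the reachable one nearest the middle of joint 6"
    o=[]
    for q in (quat(phi,lean),quat(phi+np.pi,-lean)):
        j=kinematics.solve_ik(p,q)
        if j is not None: o.append((abs(j[5]),q,j))
    return min(o,key=lambda t:t[0])[1:] if o else (None,None)
def st(tag=""):
    s=get_obs(); print(tag,round(s["time_s"],1),s["position"].round(4),"F",s["wrist_force"].round(1),"w",round(s["gripper_width"],4)); return s
E
python3 - <<'E'
from h import *
for n in ["top","scene"]:
    c=cam(n)
    print(n,"yellow")
    for k in blobs(c,(22,120,110),(33,255,255)): print(k.reshape(-1,2).mean(0).round(), [np.round(v,4) for v in rect(c,k,.188)])
    print("blue")
    for k in blobs(c,(105,120,30),(125,255,255),800): 
        print(k.reshape(-1,2).mean(0).round(), [np.round(v,4) for v in rect(c,k,.152)])
c=cam("top"); cv2.imwrite("pics/rackz.png",cv2.resize(c["bgr"][220:350,120:440],None,fx=2.5,fy=2.5,interpolation=cv2.INTER_CUBIC))
E
```

```text
top yellow
[ 31. 136.] [array([0.8151, 0.6383]), np.float64(181.9496), np.float64(136.8692), np.float64(0.0177)]
[398. 237.] [array([ 0.572 , -0.1561]), np.float64(99.6502), np.float64(12.2324), np.float64(-0.2789)]
[218. 346.] [array([0.3719, 0.2022]), np.float64(64.2687), np.float64(21.2014), np.float64(1.0469)]
[221. 341.] [array([0.3812, 0.1937]), np.float64(27.4856), np.float64(9.4959), np.float64(0.785)]
blue
[394. 240.] [array([ 0.5731, -0.1545]), np.float64(253.7437), np.float64(90.2122), np.float64(-0.2743)]
scene yellow
[440. 215.] [array([0.4259, 0.2311]), np.float64(60.221), np.float64(36.0231), np.float64(0.1711)]
[249. 186.] [array([ 0.5768, -0.1547]), np.float64(100.6192), np.float64(17.3039), np.float64(-0.2799)]
blue
[254. 212.] [array([ 0.5971, -0.1243]), np.float64(281.0283), np.float64(160.8925), np.float64(-0.2715)]
[ 85. 100.] [array([ 0.54  , -0.7233]), np.float64(194.5552), np.float64(96.6971), np.float64(1.5043)]
```

View pics/rackz.png

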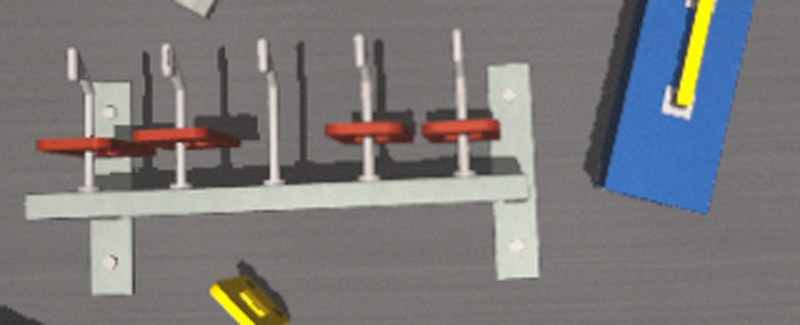

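```bash
python3 - <<'E'
from h import *
yaw=-0.277; h=np.array([.572,-.156]); phi=yaw+np.pi/2
s=get_obs(); bot.servo_line([*s["position"][:2],.42],velocity=.3)
q,j=best([*h,.36],phi); print(j)
dest=np.array([.385,-.36]); print(best([*dest,.05],phi)[1])
hand.move_gripper(.045,60)
bot.reach([*h,.36],q); 
c=cam("top")
for k in blobs(c,(22,120,110),(33,255,255),200): print([np.round(v,4) for v in rect(c,k,.188)])
bot.servo_line([*h,.182],velocity=.15); st("down")
hand.move_gripper(0.0,60); st("grip")
bot.servo_line([*h,.26],velocity=.08); st("up")
bot.servo_line([*h,.31],velocity=.2)
bot.servo_line([*dest,.2],velocity=.25)
bot.servo_line([*dest,.055],velocity=.15)
z=.055
while z>.034:
    z-=.002; bot.servo_line([*dest,z],velocity=.03)
    if get_obs()["wrist_force"][2]>2.5: break
    if z<.044: st()
st("set"); hand.move_gripper(.045); st("open")
bot.servo_line([*dest,.35],velocity=.25)
c=cam("top","lidoff")
for k in blobs(c,(22,120,110),(33,255,255),200): print([np.round(v,4) for v in rect(c,k,.048)])
cam("wrist","w0")
E
```

```text
[-2.68782027e-01  2.17501654e-01  1.56915483e+00 -4.44089210e-16
  1.35493617e+00 -1.56257835e+00]
[-7.54699516e-01  4.81215597e-01  1.98318729e+00 -4.44089210e-16
  6.77189762e-01  1.09309681e+00]
[array([0.814, 0.638]), np.float64(183.3939), np.float64(137.0474), np.float64(0.0196)]
down 5.6 [ 0.5726 -0.1562  0.1829] F [ 1.  -0.3 -0. ] w 0.0452
grip 6.0 [ 0.5724 -0.1563  0.1829] F [-2.  -1.7  5.2] w 0.0108
up 7.1 [ 0.5716 -0.1559  0.2594] F [ 0.1 -1.2 -3.8] w 0.0103
 11.5 [ 0.385  -0.36    0.0429] F [ 0.2 -0.6 -5.4] w 0.0108
set 11.7 [ 0.385  -0.36    0.0428] F [-5.7  5.9 24.2] w 0.0108
open 12.2 [ 0.385  -0.36    0.0409] F [ 0.7 -0.  -0.3] w 0.0451
[array([0.8723, 0.7391]), np.float64(212.0142), np.float64(157.808), np.float64(0.0091)]
```

View pics/lidoff.png

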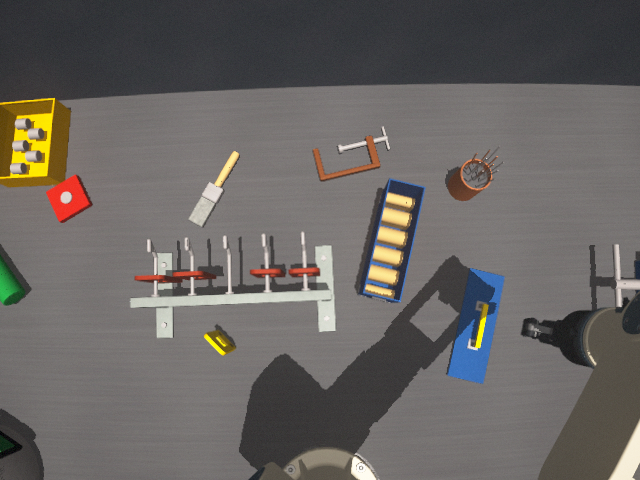

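The lid lies flat on the bench at px (477,325), and the box shows its ridges at px (395,240). Next, wrist views over the box and the rack.

```bash
python3 - <<'E'
from h import *
import pickle
out={}
for n,p,phi in [("box",[.52,-.14,.40],-.277),("rack",[.47,.12,.45],0),("rack2",[.42,.22,.42],0)]:
    q,j=best(p,phi); print(n,j)
    bot.reach(p,q); bot.dwell(.3); c=cam("wrist","w_"+n); out[n]=c
    print(np.round(-c["view"][:3,:3].T@c["view"][:3,3],3), c["view"][2,:3].round(2))
out["top"]=cam("top"); out["scene"]=cam("scene","s2"); pickle.dump(out,open("c.pkl","wb")); st()
a=np.hstack([cv2.imread(f"pics/w_{n}.png") for n in ["box","rack"]]); cv2.imwrite("pics/v4.png",cv2.resize(a,(800,300)))
E
```

```text
box [-2.65780165e-01  1.03963047e-01  1.62021456e+00 -4.44089210e-16
  1.41741504e+00  1.12198346e-02]
[ 0.54  -0.072  0.526] [-0.07 -0.27 -0.96]
rack [ 2.46886326e-01 -9.01735685e-03  1.63643028e+00 -4.44089210e-16
  1.51417973e+00  2.46886326e-01]
[0.471 0.19  0.576] [ 0.   -0.28 -0.96]
rack2 [ 4.79349606e-01 -1.73221082e-02  1.70617927e+00 -4.44089210e-16
  1.45273550e+00  4.79349606e-01]
[0.421 0.29  0.546] [ 0.   -0.28 -0.96]
 18.2 [0.4203 0.2196 0.4201] F [1.2 0.7 0. ] w 0.0449
```

View pics/v4.png

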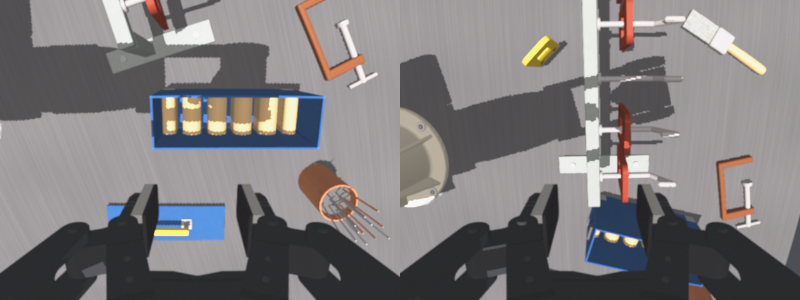

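View pics/w_rack2.png

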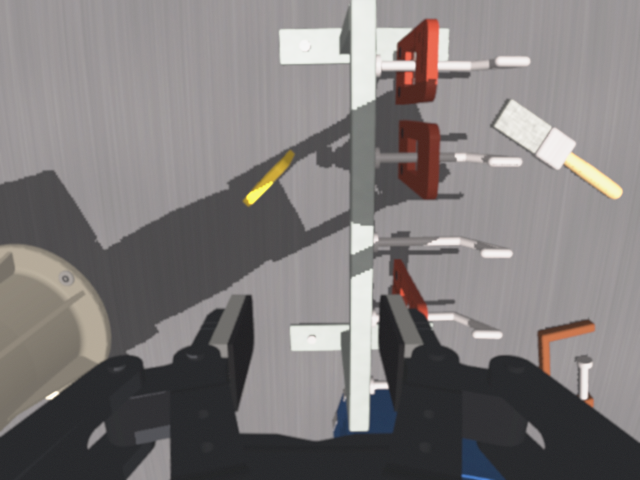

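```bash
python3 - <<'E'
from h import *
import pickle
o=pickle.load(open("c.pkl","rb"))
print("camtop",-o["top"]["view"][:3,:3].T@o["top"]["view"][:3,3])
# box rim
for n in ["top","box"]:
    c=o[n]
    for lo in (60,110,150):
        for k in blobs(c,(100,120,lo),(125,255,255),100)[:2]:
            print(n,lo,k.reshape(-1,2).mean(0).round(),[np.round(v,4) for v in rect(c,k,.148)])
c=o["top"]; hsv=cv2.cvtColor(c["bgr"],cv2.COLOR_BGR2HSV)
print("bar hsv",hsv[299,200],hsv[296,260],hsv[270,210],"red",hsv[275,200:206].tolist())
for n,k0 in [("top",(41,1)),("rack2",(1,61)),("rack",(1,61))]:
    c=o[n]; g=cv2.cvtColor(c["bgr"],cv2.COLOR_BGR2HSV)
    m=((g[:,:,2]>150)&(g[:,:,1]<60)).astype(np.uint8)*255
    m=cv2.morphologyEx(m,cv2.MORPH_OPEN,np.ones(k0[::-1],np.uint8))
    cs,_=cv2.findContours(m,0,1)
    for k in sorted(cs,key=cv2.contourArea)[::-1][:3]: print(n,"bar",cv2.boundingRect(k),[np.round(v,4) for v in rect(c,k,.185)])
    for k in blobs(c,(0,150,60),(8,255,255),40): print(n,"red",cv2.boundingRect(k),[np.round(v,4) for v in rect(c,k,.219)])
E
```

```text
camtop [ 0.44208371 -0.00194297  1.08714614]
top 60 [394. 240.] [array([ 0.5745, -0.1549]), np.float64(247.7832), np.float64(78.7303), np.float64(-0.274)]
top 60 [476. 326.] [array([ 0.3932, -0.313 ]), np.float64(221.4456), np.float64(74.7382), np.float64(-0.2756)]
top 110 [394. 240.] [array([ 0.5746, -0.155 ]), np.float64(247.5406), np.float64(78.5845), np.float64(-0.2737)]
top 110 [476. 326.] [array([ 0.3932, -0.3131]), np.float64(221.4314), np.float64(74.6968), np.float64(-0.276)]
top 150 [476. 326.] [array([ 0.3931, -0.3133]), np.float64(221.4456), np.float64(74.0964), np.float64(-0.2756)]
box 60 [378. 192.] [array([ 0.5767, -0.1522]), np.float64(247.3456), np.float64(85.7464), np.float64(-0.2784)]
box 60 [298. 359.] [array([ 0.4614, -0.2923]), np.float64(115.94), np.float64(62.2321), np.float64(-0.2762)]
box 110 [378. 194.] [array([ 0.5757, -0.1558]), np.float64(247.2344), np.float64(78.7208), np.float64(-0.2769)]
box 110 [299. 359.] [array([ 0.4614, -0.2923]), np.float64(115.94), np.float64(62.2321), np.float64(-0.2762)]
box 150 [300. 359.] [array([ 0.4618, -0.2924]), np.float6
[... 1695 characters left out ...]
2 red (394, 261, 33, 56) [array([0.4956, 0.1485]), np.float64(57.051), np.float64(16.6676), np.float64(-1.0229)]
rack bar (421, 0, 219, 423) [array([0.6866, 0.063 ]), np.float64(470.2937), np.float64(233.0462), np.float64(-1.3835)]
rack bar (0, 0, 317, 175) [array([0.3267, 0.2131]), np.float64(292.1074), np.float64(154.8812), np.float64(-0.0505)]
rack bar (0, 224, 320, 212) [array([ 0.2815, -0.0376]), np.float64(393.702), np.float64(243.6382), np.float64(0.0462)]
rack red (349, 167, 19, 156) [array([0.5077, 0.0766]), np.float64(141.3292), np.float64(15.494), np.float64(-1.5515)]
rack red (352, 0, 21, 79) [array([0.5072, 0.2464]), np.float64(57.9462), np.float64(15.6591), np.float64(-1.5484)]
```

```bash
python3 - <<'E'
from h import *
import pickle
o=pickle.load(open("c.pkl","rb")); c=dict(o["top"]); c["bgr"]=cv2.imread("pics/top0.png")
g=c["bgr"].max(2); mids=[];lo=[];hi=[]
for x in list(range(134,156))+list(range(176,314)):
    r=np.flatnonzero(g[286:312,x]>165)+286
    # contiguous run containing bar
    if len(r)==0: continue
    runs=np.split(r,np.flatnonzero(np.diff(r)>1)+1); run=max(runs,key=len)
    if 8<=len(run)<=11: mids.append((x,run.mean())); 
P=onplane(c,mids,.185); a,b=np.polyfit(P[:,1],P[:,0],1)
for _ in range(2):
    e=P[:,0]-(a*P[:,1]+b); P=P[abs(e)<.0015]; a,b=np.polyfit(P[:,1],P[:,0],1)
print(len(P),"bar x = ",a,"* y +",b, "yaw",-np.arctan(a))
row=g[302:304,120:140]; print(row.tolist()); print(g[294,322:345].tolist())
print("left end", onplane(c,[(130,302.5)],.185), "right", onplane(c,[(331,295)],.185))
print("hook bases",onplane(c,[(120+u/2.5,220+182/2.5) for u in (87,181,274,369,463)],.178).round(4).tolist())
# check with rack2 bar edges
c=o["rack2"]; g=c["bgr"].max(2)
for y in (20,90,180,240,265,390): 
    r=g[y,330:400].astype(int); print(y, r[::3].tolist())
E
```

```text
135 bar x =  -0.017824197931801948 * y + 0.46459874477741386 yaw 0.017822310696902526
[[117, 117, 117, 116, 115, 117, 120, 118, 119, 124, 162, 193, 196, 195, 194, 194, 196, 198, 198, 197], [119, 121, 118, 116, 117, 120, 119, 116, 120, 123, 161, 194, 194, 196, 196, 197, 197, 197, 198, 198]]
[208, 209, 208, 208, 211, 209, 207, 208, 199, 188, 195, 184, 142, 121, 123, 125, 123, 124, 123, 120, 122, 122, 121]
left end [[0.45787457 0.37778354]] right [[ 0.46324416 -0.0202342 ]]
hook bases [[0.4764, 0.3297], [0.4748, 0.2531], [0.4732, 0.1787], [0.4712, 0.1036], [0.4692, 0.0299]]
20 [158, 157, 155, 155, 154, 103, 108, 183, 239, 239, 239, 238, 238, 238, 238, 214, 151, 153, 152, 155, 153, 153, 157, 156]
90 [161, 160, 157, 162, 158, 157, 155, 171, 239, 239, 239, 238, 238, 238, 237, 174, 153, 155, 156, 145, 127, 95, 78, 46]
180 [155, 154, 152, 155, 152, 153, 148, 100, 128, 127, 126, 125, 126, 126, 122, 82, 78, 78, 77, 78, 79, 78, 80, 78]
240 [155, 155, 152, 152, 157, 155, 145, 190, 237, 236, 235, 235, 236, 236, 217, 237, 185, 131, 133, 133, 133, 134, 133, 134]
265 [156, 156, 153, 157, 157, 156, 142, 105, 128, 127, 126, 128, 127, 127, 124, 155, 157, 153, 155, 154, 82, 84, 94, 89]
390 [156, 156, 158, 156, 141, 103, 101, 222, 232, 232, 232, 232, 232, 215, 242, 119, 89, 90, 90, 87, 39, 36, 46, 49]
```

```bash
cat > clr.py <<'E'
import numpy as np
pts=np.array([(10,175),(90,175),(118,213),(99,211)],float)
W=np.vstack([np.linspace(a,b,60) for a,b in zip(pts[:-1],pts[1:])])
bar=np.array([(x,z) for x in np.linspace(-10,10,9) for z in np.linspace(165,185,9)])
# rects in lug frame (s0,s1,n0,n1), s along the lug from window middle, n outward
LUG=[(20,60,-4,4),(-66,-20,-4,4)]; FIN=[(24,100,4,20),(24,100,-20,-4),(97,200,-43,43)]
def d(P,wx,wz,th,rects):
    t=np.deg2rad(th); r=P-[wx,wz]; s=-np.sin(t)*r[:,0]+np.cos(t)*r[:,1]; n=np.cos(t)*r[:,0]+np.sin(t)*r[:,1]; m=1e9
    for a,b,e,f in rects:
        ds=np.maximum(np.maximum(a-s,s-b),0); dn=np.maximum(np.maximum(e-n,n-f),0); m=min(m,np.hypot(ds,dn).min())
    return m
def clear(w): return min(d(W,*w,LUG)-4,d(bar,*w,LUG)),min(d(W,*w,FIN)-4,d(bar,*w,FIN))
def path(wps,n=20): return np.vstack([np.linspace(a,b,n) for a,b in zip(wps[:-1],wps[1:])])
WPS=[(50,175,0),(62,175,8),(75,176,22),(84,183,28),(97,196,30),(104,205.5,30),(111,215,30),(125,240,30)]
if __name__=="__main__":
    # best config for each wx
    for wx in range(50,132,6):
        c=[(min(clear((wx,wz,th))),wz,th) for wz in range(165,262,2) for th in range(0,49,4)]
        c.sort(reverse=True); print(wx,[tuple(np.round(v,1)) for v in c[:3]])
    for a,b in zip(WPS[:-1],WPS[1:]):
        print(a,b,np.round(np.min([clear(w) for w in path([a,b])],0),1))
E
python3 clr.py
```

```text
50 [(np.float64(18.6), np.float64(261.0), np.float64(20.0)), (np.float64(17.5), np.float64(261.0), np.float64(16.0)), (np.float64(17.2), np.float64(259.0), np.float64(24.0))]
56 [(np.float64(17.5), np.float64(261.0), np.float64(16.0)), (np.float64(16.6), np.float64(261.0), np.float64(12.0)), (np.float64(16.1), np.float64(261.0), np.float64(8.0))]
62 [(np.float64(16.6), np.float64(261.0), np.float64(12.0)), (np.float64(16.1), np.float64(261.0), np.float64(8.0)), (np.float64(16.0), np.float64(261.0), np.float64(0.0))]
68 [(np.float64(16.0), np.float64(261.0), np.float64(0.0)), (np.float64(15.9), np.float64(261.0), np.float64(4.0)), (np.float64(15.7), np.float64(261.0), np.float64(8.0))]
74 [(np.float64(16.0), np.float64(261.0), np.float64(0.0)), (np.float64(14.0), np.float64(259.0), np.float64(0.0)), (np.float64(13.5), np.float64(261.0), np.float64(4.0))]
80 [(np.float64(11.0), np.float64(261.0), np.float64(0.0)), (np.float64(11.0), np.float64(259.0), np.float64(0.0)), (np.float64(10.3), np.float64(257.0), np.float64(0.0))]
86 [(np.float64(7.5), np.float64(181.0), np.float64(40.0)), (n
[... 917 characters left out ...]
t64(48.0)), (np.float64(23.9), np.float64(261.0), np.float64(44.0))]
122 [(np.float64(30.3), np.float64(261.0), np.float64(48.0)), (np.float64(28.9), np.float64(259.0), np.float64(48.0)), (np.float64(28.2), np.float64(261.0), np.float64(44.0))]
128 [(np.float64(34.4), np.float64(261.0), np.float64(48.0)), (np.float64(32.9), np.float64(259.0), np.float64(48.0)), (np.float64(32.5), np.float64(261.0), np.float64(44.0))]
(50, 175, 0) (62, 175, 8) [15.3 17. ]
(62, 175, 8) (75, 176, 22) [12.  11.4]
(75, 176, 22) (84, 183, 28) [6.1 5. ]
(84, 183, 28) (97, 196, 30) [4.2 4.1]
(97, 196, 30) (104, 205.5, 30) [5.4 8. ]
(104, 205.5, 30) (111, 215, 30) [ 5.9 12.9]
(111, 215, 30) (125, 240, 30) [ 4.1 17.5]
```

```bash
python3 - <<'E'
from clr import *
from scipy.optimize import minimize
s=(50,175,0); e=(165,240,38)
x0=np.array([(75,176,24),(86,182,36),(97,195,38),(111,212,38),(135,230,38)],float).ravel()
def f(x):
    p=path([s,*x.reshape(-1,3),e],8); c=np.array([clear(w) for w in p]).min(1)
    return -np.sort(c)[:3].mean()+.15*max(0,x.reshape(-1,3)[:,2].max()-40)
r=minimize(f,x0,method="Nelder-Mead",options=dict(maxfev=1200,adaptive=True))
w=[s,*r.x.reshape(-1,3).round(1),e]
for a,b in zip(w[:-1],w[1:]): print(np.array(b).tolist(),np.round(np.min([clear(q) for q in path([a,b])],0),1))
E
```

```text
[66.1, 173.8, 24.1] [11.4  8.5]
[85.3, 180.5, 39.3] [7.5 7.4]
[96.5, 195.7, 40.0] [7.4 7.4]
[111.2, 215.3, 38.8] [7.4 9.9]
[130.3, 233.6, 38.8] [ 7.5 15.7]
[165, 240, 38] [17.9 24.5]
```

```bash
cat >> h.py <<'E'
RK=np.array([.4614,.1788]); RY=.0178; BX=np.array([.575,-.1555]); BY=-.2765
ST=.041   # TCP above the window's middle, along the lug
OUT=[(50,175,0),(66.1,173.8,24.1),(85.3,180.5,39.3),(96.5,195.7,40),(111.2,215.3,38.8),(130.3,233.6,38.8),(165,240,38),(165,275,0)]
def rot(a): return np.array([[np.cos(a),-np.sin(a)],[np.sin(a),np.cos(a)]])
def rackpose(wx,wz,th,ry):
    t=np.deg2rad(th); p=rot(RY)@[wx/1000-ST*np.sin(t),ry]+RK
    return [*p,wz/1000+ST*np.cos(t)],quat(RY,t)
def unhook(ry,lx=49):
    for w in [(lx,159,0)]+OUT:
        p,q=rackpose(*w,ry)
        if kinematics.solve_ik(p,q) is None: print("no ik",w); return
    p,q=rackpose(lx,159,0,ry); up=[p[0],p[1],p[2]+.10]
    hand.move_gripper(.034,80); bot.reach(up,q); bot.servo_line(p,velocity=.12); st("at lug")
    hand.move_gripper(0,80); st("grip")
    last=(lx,159,0)
    for w in [(lx,175,0)]+OUT:
        p,q=rackpose(*w,ry); bot.servo_line(p,q,velocity=.05 if w[0]<140 else .12)
        s=st(str(w))
def place(g):
    c=rot(BY)@[(g-3)*.045,0]+BX; q=quat(BY)
    z=lambda b:b+.066+ST
    bot.reach([*c,z(.185)],q); bot.servo_line([*c,z(.080)],velocity=.12); st("mouth")
    b=.080
    while b>.003:
        b-=.006 if b>.0175 else .0015
        bot.servo_line([*c,z(b)],velocity=.04); s=get_obs(); F=s["wrist_force"]
        if np.hypot(*F[:2])>8 or F[2]>0: st(f"b={b:.4f}")
        if b<.012 and F[2]>3: break
        if b>.012 and F[2]>8: print("BLOCKED"); return False
    st("floor"); hand.move_gripper(.018); bot.dwell(.3); st("open")
    bot.servo_line([*c,z(.06)],velocity=.08); bot.servo_line([*c,z(.20)],velocity=.25)
    return True
E
python3 - <<'E'
from h import *
bot.servo_line([.45,.05,.45],velocity=.4)
unhook(-.150)
cam("wrist","w1"); cam("scene","s3")
a=np.hstack([cv2.imread(f"pics/{n}.png") for n in ["w1","s3"]]); cv2.imwrite("pics/v6.png",cv2.resize(a,(800,300)))
E
```

```text
at lug 20.7 [0.5136 0.0298 0.2008] F [0.2 1.  0.4] w 0.0338
grip 21.1 [0.5128 0.0298 0.2007] F [-4.   0.6  6.7] w 0.0067
(49, 175, 0) 21.5 [0.5132 0.0297 0.2162] F [-0.6  0.3 -4.8] w 0.0067
(50, 175, 0) 21.8 [0.514  0.0297 0.2157] F [ 0.9  0.6 -3.8] w 0.0068
(66.1, 173.8, 24.1) 22.4 [0.5136 0.0297 0.2115] F [ 0.6  0.1 -4.1] w 0.0065
(85.3, 180.5, 39.3) 23.5 [0.5238 0.0298 0.2123] F [-0.5  0.2 -4. ] w 0.0071
(96.5, 195.7, 40) 24.1 [0.5341 0.03   0.227 ] F [-0.1 -0.5 -4.8] w 0.007
(111.2, 215.3, 38.8) 24.7 [0.549  0.0303 0.2466] F [-0.6 -0.5 -4.2] w 0.007
(130.3, 233.6, 38.8) 25.4 [0.5685 0.0307 0.2654] F [ 0.3  0.4 -4.8] w 0.0071
(165, 240, 38) 25.8 [0.6032 0.0312 0.2715] F [-0.  -0.2 -5. ] w 0.007
(165, 275, 0) 26.9 [0.6283 0.0318 0.3154] F [ 0.1  0.2 -4.3] w 0.0072
```

View pics/v6.png

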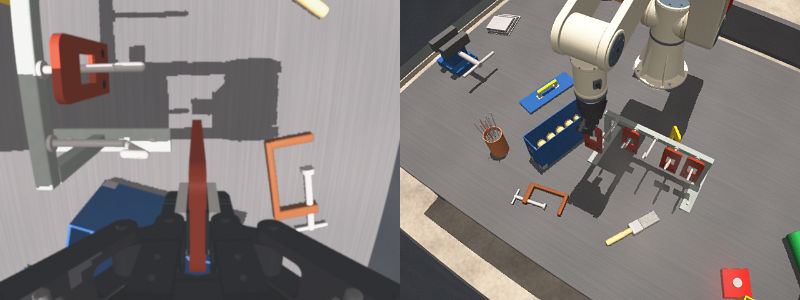

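The lug came off cleanly with no contact force, and the wrist view shows it upright in the jaws at px (198,200). Next I'll place it.

```bash
python3 - <<'E'
from h import *
print(place(2))
c=cam("top"); w=cam("wrist"); s=cam("scene","s4")
a=cv2.resize(c["bgr"][170:310,340:450],(400,509)); b=cv2.resize(w["bgr"],(400,300)); v=np.zeros((509,800,3),np.uint8); v[:,:400]=a; v[:300,400:]=b
cv2.imwrite("pics/v7.png",v)
E
```

```text
mouth 28.8 [ 0.5323 -0.1432  0.1877] F [-0.2 -0.3 -3.8] w 0.0072
b=0.0080 33.1 [ 0.5321 -0.1434  0.1161] F [-2.6 -0.7  8.3] w 0.0068
floor 33.1 [ 0.5321 -0.1434  0.1161] F [-2.6 -0.7  8.3] w 0.0068
open 33.7 [ 0.5317 -0.1432  0.115 ] F [ 0.3 -0.  -0.4] w 0.018
True
```

View pics/v7.png

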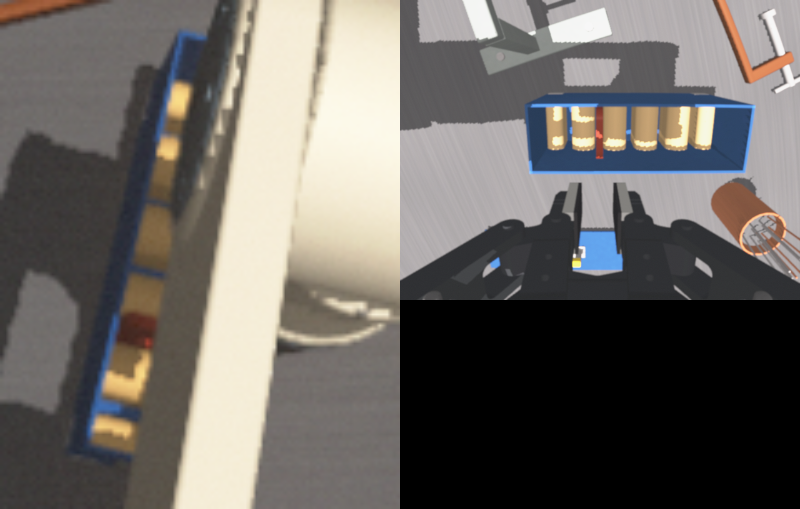

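The lug stands in groove 2 (wrist crop px (600,130)), and it touched the floor at exactly the expected height. The other three get the same routine.

```bash
python3 - <<'E'
from h import *
for ry,g in [(-.075,4),(.075,1),(.150,5)]:
    p,q=rackpose(49,159,0,ry)
    bot.servo_line([.56,-.05,.36],velocity=.4)
    bot.reach([p[0],p[1],.36],q)
    print("--",ry,g); unhook(ry)
    s=get_obs()
    if not .005<s["gripper_width"]<.010: print("lost?"); break
    cam("wrist",f"wl{g}")
    bot.servo_line([.60,.0,.335],velocity=.3)
    if not place(g): break
E
```

```text
-- -0.075 4
at lug 38.1 [0.5124 0.1048 0.2009] F [ 0.2 -1.  -0.2] w 0.0341
grip 38.5 [0.5122 0.1048 0.2008] F [-1.6  0.3  5.9] w 0.0069
(49, 175, 0) 38.9 [0.5117 0.1047 0.2161] F [-0.6  0.  -4.8] w 0.0066
(50, 175, 0) 39.2 [0.5126 0.1047 0.2157] F [-0.2 -1.  -4.4] w 0.007
(66.1, 173.8, 24.1) 39.8 [0.5121 0.1048 0.2115] F [ 1.1  0.6 -3.6] w 0.007
(85.3, 180.5, 39.3) 41.3 [0.5221 0.105  0.2122] F [-1.7  0.1 -4. ] w 0.007
(96.5, 195.7, 40) 41.8 [0.5327 0.1049 0.227 ] F [-0.3 -0.  -3.9] w 0.0071
(111.2, 215.3, 38.8) 42.5 [0.5477 0.1051 0.2466] F [-0.7  0.2 -4.8] w 0.007
(130.3, 233.6, 38.8) 43.1 [0.5668 0.1055 0.265 ] F [-0.6  0.5 -4.7] w 0.0069
(165, 240, 38) 43.6 [0.6017 0.106  0.2715] F [-0.7  0.3 -4.6] w 0.0071
(165, 275, 0) 45.0 [0.6272 0.1067 0.3158] F [ 0.3 -0.8 -2.8] w 0.0072
mouth 47.3 [ 0.6189 -0.1678  0.1879] F [-0.5 -0.3 -3.9] w 0.0068
b=0.0080 51.6 [ 0.6188 -0.1677  0.1163] F [-1.7  2.6  6.8] w 0.0073
floor 51.6 [ 0.6188 -0.1677  0.1163] F [-1.7  2.6  6.8] w 0.0073
open 52.1 [ 0.6183 -0.1678  0.1149] F [ 0.8 -0.8 -1. ] w 0.0179
-- 0.075 1
at lug 57.0 [0.5096 0.255  0.2009] F
[... 1496 characters left out ...]

(96.5, 195.7, 40) 78.8 [0.5291 0.33   0.2274] F [ 0.3 -0.1 -4.6] w 0.0072
(111.2, 215.3, 38.8) 79.5 [0.5439 0.33   0.2468] F [-0.5 -1.2 -5.2] w 0.007
(130.3, 233.6, 38.8) 80.1 [0.5631 0.3304 0.2653] F [-0.9 -0.1 -4.5] w 0.0071
(165, 240, 38) 80.6 [0.598  0.3307 0.2716] F [-0.  -0.4 -5.4] w 0.0072
(165, 275, 0) 82.0 [0.6232 0.3318 0.3158] F [-0.8 -0.  -4.9] w 0.007
mouth 85.2 [ 0.6622 -0.1801  0.188 ] F [ 0.2  0.5 -4.7] w 0.0069
b=0.0125 88.7 [ 0.6617 -0.1801  0.1202] F [-3.   1.   3.2] w 0.0065
b=0.0110 89.0 [ 0.6619 -0.1801  0.1201] F [-8.8  2.2 14.7] w 0.0066
floor 89.0 [ 0.6619 -0.1801  0.1201] F [-8.8  2.2 14.7] w 0.0066
open 89.5 [ 0.658  -0.1789  0.1204] F [-28.1   7.9  30.4] w 0.0179
```

```bash
python3 - <<'E'
from h import *
bot.servo_line([.50,-.09,.36],velocity=.3)
q,_=best([.52,-.10,.36],BY); bot.reach([.52,-.10,.36],quat(BY)); bot.dwell(.3); 
w=cam("wrist","w9"); st()
# predicted lug-top centres/ends (z=.134)
for g in (1,2,4,5):
    P=[[*(rot(BY)@[(g-3)*.045+dx,dy]+BX),.134] for dx in(-.004,.004) for dy in (-.03,.03)]
    print(g,project(w,P).round(0).tolist())
cv2.imwrite("pics/v8.png",cv2.resize(w["bgr"][80:300,180:620],(800,400),interpolation=cv2.INTER_CUBIC))
s=cam("scene","s5"); cv2.imwrite("pics/v9.png",cv2.resize(s["bgr"][130:300,160:340],(800,755),interpolation=cv2.INTER_CUBIC)[:600])
for k in blobs(w,(0,120,50),(9,255,255),60): print(cv2.boundingRect(k))
t=cam("top")
E
```

```text
92.4 [ 0.5199 -0.1     0.3599] F [ 0.2 -0.6 -0.1] w 0.0182
1 [[285.0, 279.0], [284.0, 212.0], [294.0, 279.0], [293.0, 212.0]]
2 [[337.0, 279.0], [338.0, 212.0], [346.0, 279.0], [347.0, 212.0]]
4 [[439.0, 278.0], [445.0, 212.0], [448.0, 278.0], [454.0, 212.0]]
5 [[489.0, 278.0], [496.0, 212.0], [497.0, 278.0], [506.0, 212.0]]
(461, 211, 46, 64)
(419, 210, 34, 65)
(334, 211, 15, 64)
(288, 212, 13, 64)
(528, 327, 35, 29)
(498, 340, 29, 37)
(502, 309, 26, 22)
```

View pics/v8.png

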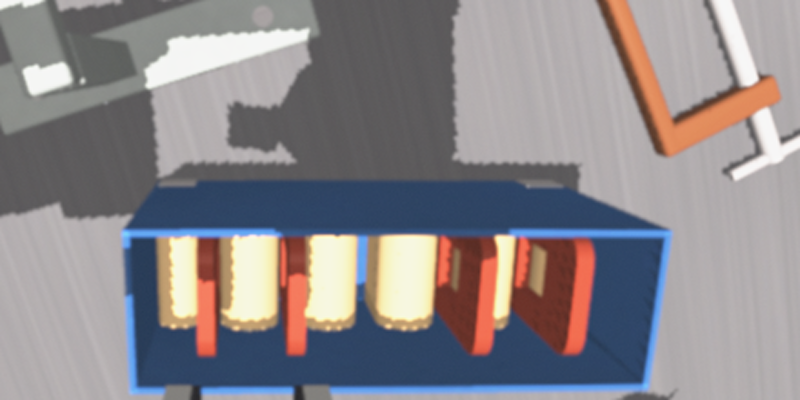

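View pics/v9.png

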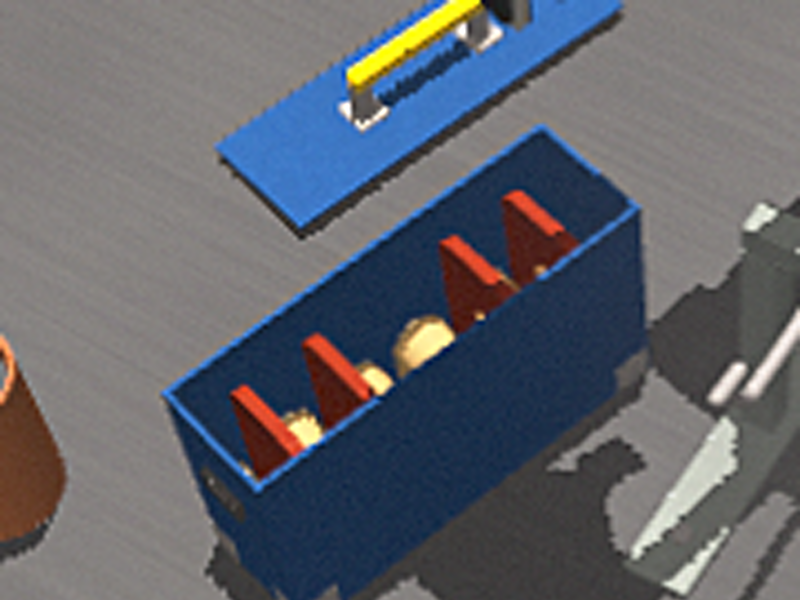

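All four lugs stand upright on their predicted tops. I'll re-measure the lid, since it may have been knocked.

```bash
python3 - <<'E'
from h import *
bot.servo_line([.50,.10,.42],velocity=.4)
for n in ("top","scene"):
    c=cam(n)
    for k in blobs(c,(22,120,110),(33,255,255),60): print(n,cv2.boundingRect(k),[np.round(v,4) for v in rect(c,k,.048)])
    for k in blobs(c,(100,140,100),(125,255,255),800): print(n,"blue",cv2.boundingRect(k),[np.round(v,4) for v in rect(c,k,.012)])
    if n=="top": 
        for k in blobs(c,(100,100,40),(125,255,255),800): print("box?",cv2.boundingRect(k),[np.round(v,4) for v in rect(c,k,.148)])
        cv2.imwrite("pics/v10.png",c["bgr"])
E
```

```text
top (0, 98, 55, 82) [array([0.8732, 0.7386]), np.float64(209.3603), np.float64(158.0278), np.float64(0.0124)]
top (456, 316, 15, 44) [array([ 0.3619, -0.3143]), np.float64(98.9712), np.float64(12.5193), np.float64(-0.2859)]
top (204, 333, 22, 23) [array([0.3637, 0.2394]), np.float64(63.355), np.float64(9.4404), np.float64(0.787)]
top blue (429, 279, 58, 117) [array([ 0.3618, -0.3149]), np.float64(253.7442), np.float64(85.3351), np.float64(-0.2799)]
box? (362, 179, 64, 123) [array([ 0.5738, -0.1523]), np.float64(251.3064), np.float64(84.2678), np.float64(-0.2736)]
box? (429, 279, 59, 117) [array([ 0.3719, -0.275 ]), np.float64(222.4359), np.float64(75.6805), np.float64(-0.2736)]
scene (431, 201, 19, 27) [array([0.3272, 0.2162]), np.float64(68.7238), np.float64(41.2733), np.float64(0.1704)]
scene (238, 127, 31, 24) [array([ 0.3662, -0.3119]), np.float64(101.3888), np.float64(17.2302), np.float64(-0.2703)]
scene blue (196, 158, 108, 83) [array([ 0.5066, -0.2253]), np.float64(282.8926), np.float64(90.5306), np.float64(-0.2729)]
scene blue (209, 116, 91, 65) [array([ 0.3642, -0.315 ]), np.float64(253.9121), np.float64(85.6384), np.float64(-0.2786)]
```

View pics/v10.png

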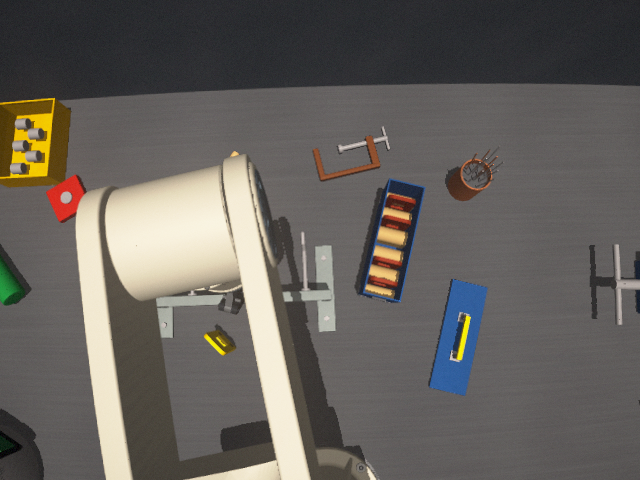

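The lid was knocked about 5 cm, and its handle is now at (0.362, -0.315). I'll fetch it from there.

```bash
cat > lid.py <<'E'
from h import *
L=np.array([.3624,-.3148]); ly=-.281
q0,_=best([*BX,.30],BY+np.pi/2)
phi=BY+np.pi/2 if np.allclose(q0,quat(BY+np.pi/2)) else BY-np.pi/2
ql=quat(phi+ly-BY)
print(kinematics.solve_ik([*L,.04],ql))
bot.servo_line([.45,-.1,.42],velocity=.4)
hand.move_gripper(.04,60); bot.reach([*L,.25],ql); bot.servo_line([*L,.041],velocity=.15); st("down")
hand.move_gripper(0,60); s=st("grip"); h=s["position"][2]
bot.servo_line([*L,.15],velocity=.15); bot.servo_line([*L,.33],velocity=.25); bot.servo_line([*BX,.33],q0,velocity=.25)
bot.servo_line([*BX,h+.165],velocity=.15); bot.dwell(.3); st("above"); print("home z",h+.14)
c=cam("top","lidabove"); cam("wrist","wlid")
z=h+.165
while z>h+.138:
    z-=.0015; bot.servo_line([*BX,z],velocity=.03); s=get_obs()
    if s["wrist_force"][2]>4: break
st("stop")
E
python3 lid.py
```

```text
[-7.18348934e-01  4.49919706e-01  2.08679514e+00 -4.44089210e-16
  6.04877810e-01 -2.00814526e+00]
down 97.6 [ 0.3628 -0.3151  0.0416] F [-0.4 -0.1 -0.3] w 0.0395
grip 98.0 [ 0.3628 -0.3153  0.0415] F [-1.  -2.6  6. ] w 0.0108
above 102.2 [ 0.5753 -0.1556  0.2071] F [ 0.3 -0.5 -4.4] w 0.011
home z 0.18150713340582372
stop 106.8 [ 0.5752 -0.1556  0.1815] F [-7.9  2.  15.8] w 0.0109
```

```bash
python3 - <<'E'
from h import *
hand.move_gripper(.04); bot.dwell(.3); s=st("open")
bot.servo_line([*s["position"][:2],.34],velocity=.15); bot.servo_line([.42,.10,.42],velocity=.3); bot.dwell(.5)
t=cam("top"); c=cam("scene"); st()
for n,c0 in (("top",t),("scene",c)):
    for k in blobs(c0,(22,120,110),(33,255,255),60): print(n,cv2.boundingRect(k),[np.round(v,4) for v in rect(c0,k,.188)])
    for k in blobs(c0,(100,140,100),(125,255,255),800): print(n,"blue",[np.round(v,4) for v in rect(c0,k,.152)])
v=np.zeros((600,800,3),np.uint8); v[:,:400]=cv2.resize(t["bgr"][120:340,300:450],(400,587))[:587].copy() if False else cv2.resize(t["bgr"][120:345,300:450],(400,600)); v[:,400:]=cv2.resize(c["bgr"][130:310,170:290],(400,600)); cv2.imwrite("pics/v11.png",v)
E
```

```text
open 107.5 [ 0.575  -0.1555  0.1794] F [-0.9 -0.5 -0.5] w 0.04
 110.5 [0.4201 0.0999 0.42  ] F [-0.2 -0.1 -0.3] w 0.0404
top (0, 98, 55, 82) [array([0.8151, 0.6391]), np.float64(180.9414), np.float64(136.6931), np.float64(0.0099)]
top (389, 212, 16, 50) [array([ 0.5738, -0.1534]), np.float64(99.6875), np.float64(12.0286), np.float64(-0.2794)]
top blue [array([ 0.5742, -0.1536]), np.float64(254.2192), np.float64(85.7302), np.float64(-0.2757)]
scene (230, 173, 39, 30) [array([ 0.5778, -0.1515]), np.float64(100.5226), np.float64(17.5244), np.float64(-0.2762)]
scene (431, 201, 19, 27) [array([0.4259, 0.231 ]), np.float64(58.6588), np.float64(35.6843), np.float64(0.1704)]
scene blue [array([ 0.5765, -0.1535]), np.float64(254.0146), np.float64(85.5768), np.float64(-0.2767)]
```

View pics/v11.png

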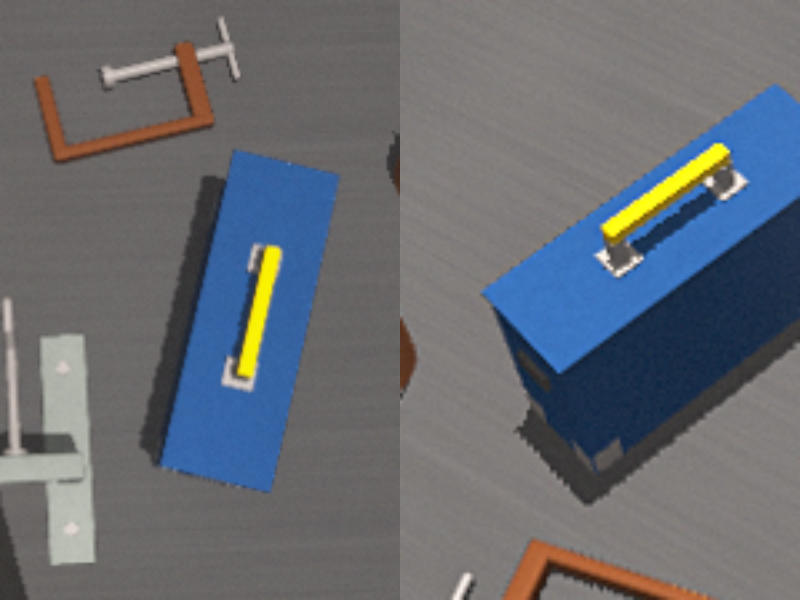

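The lid sits level on the box, its outline measuring 254 x 86 mm at home height, and the clamp is still in place.

```bash
python3 -c "
from workcell import hand_in; hand_in()"
```

```text
the job is handed in; nothing more can be done
```

I've handed the job in: the four lugs that were on the rack (hooks 1, 2, 4 and 5; hook 3 was empty) are standing in the box and the lid is back on. Robot time was about 110 s of the 210 s allowed.

- **Lid off:** I laid it flat on the bench. It was later knocked about 5 cm aside, so I measured its position again before picking it up.
- **Unhooking:** Each lug was raised, leaned about 40° and backed off over the barb. The force readings showed no contact with the hooks.
- **In the box:** The lugs stand in grooves 1, 2, 4 and 5. The pictures show them upright, with their tops within about 4 mm of where they should be.
- **Lid back on:** It made contact at exactly the expected home height. Both cameras then measured its top at about 254 x 86 mm, which fits fully home, with about 2 mm of sideways offset, within its play.

**Not as planned:** At the two end grooves (1 and 5), contact came early, probably the gripper fingers touching the box's end walls. Those two lugs were released roughly 3 mm above the floor, with wrist forces up to about 42 N in total as the gripper opened. That is far below the 120 N wrist limit. If all of it was the gripper body pressing on the wall, it could just pass the 40 N limit; I can't tell from the readings.

The clamp, rod can, brush and yellow look-alike were not touched. I checked this only by eye, and the brush was mostly hidden by the arm in the last overhead view.

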